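# Push the sight block past its first click to the end stop

## Task

Push the brass sight block along its dovetail slide with your fingertips, past the first click position and on until it has snapped fully home against the black iron end stop, then draw back clear of it. Only push it, do not pinch or grip it, and leave the other things lying on the oak board alone.

Things in the scene. Friction and masses are not known exactly. Their poses are not given: they have to be found in the camera images.
- board: Oak board 240 (x) x 320 (y) x 18 mm, fixed; origin centre of underside, z up. On its middle line a brass slide, 28 mm wide, runs along y from -125 to +80 mm, top 32 mm above the bench, crossed by three 2.5 mm brass ridges. A black iron end stop (50 mm wide, 22 mm along y, top 54 mm above the bench) ends it at +y; the -y end is open. No loose thing lies within 45 mm of the middle line.
- sight (a joint): Travel (m) of the sight block along the board's +y: 0 at the open end, 0.090 home at the stop; starts 0 to 0.020. A spring pawl in it clicks over the ridges: first click position 0.040 (crests at 0.032 and 0.048); 1.5 mm past the last crest, 0.085, the pawl draws it home and keeps it there. Sliding takes 1 to 2 N, passing a ridge 5 to 7 N. It cannot leave the slide.
- push_face (a point): Centre of the brass sight block's flat rear face (36 x 36 mm), 54 mm above the bench, turned to the slide's open end (board -y). Moves with the block; axes parallel to the board's. The block is 36 x 36 mm in plan, 36 to 72 mm above the bench, with a notched sight on top reaching 86 mm.
- lead_face (a point): Centre of the block's opposite face, which meets the end stop; 36 mm farther along the board's +y.
- stop_face (a point): Point on the end stop's face that the block comes up against, on the slide's middle line, 43 mm above the bench; fixed to the board.
- lens: Pale blue glass lens fragment, stepped, 30 x 62 x 24 mm, loose on the board; origin at the centre of its underside. Leave it alone.
- wick_a: Nickel-plated wick holder, a small upright spool 46 mm tall, 30 mm across the foot, loose; the one nearer the slide. Origin at the centre of its underside. Leave it alone.
- wick_b: The second wick holder, same shape, farther from the slide. Leave it alone.
- burnisher: Cork-handled brass burnisher lying along the board's y, 145 mm long, 24 mm thick, loose; origin under its brass ferrule. Leave it alone.

How it is judged:
On the way:
1. the block has been pushed past the first click position (value of joint sight above 0.054 m).
At the end, for the whole second after the job is handed in: The sight block rests within 2.5 mm of fully home against the end stop (travel over 0.0875 m), still, and the lens fragment, both wick holders and the burnisher are within 12 mm of where they started (value of joint sight above 0.0875 m and velocity of joint sight between -0.005 and 0.005 m/s and distance of each of lens, wick_a, wick_b, burnisher from where it was at the start of the episode below 0.012 m); the robot touches nothing.
It fails at once if the glass lens fragment is moved or lifted by more than 12 mm (distance of lens from where it was at the start of the episode above 0.012 m).
It fails at once if the nearer wick holder is moved or lifted by more than 12 mm (distance of wick_a from where it was at the start of the episode above 0.012 m).
It fails at once if the farther wick holder is moved or lifted by more than 12 mm (distance of wick_b from where it was at the start of the episode above 0.012 m).
It fails at once if the burnisher is moved or lifted by more than 12 mm (distance of burnisher from where it was at the start of the episode above 0.012 m).
It fails at once if the sight block is pinched between the fingers, across its sides or over its two end faces (contact force between each of sight_c0, sight_c1 and the fingers above 2 N or contact force between each of sight_c2, sight_c3 and the fingers above 2 N).
It also fails if it takes over 34 s, if anything falls off the work surface, if the arm or the gripper's body presses on something with over 40 N, if the wrist force passes 120 N, or if a joint passes its speed limit or range.

## Robot

A 7-joint arm with a two-finger parallel gripper is mounted at the origin on the work surface. World frame = base frame: x ahead of the robot, y to its left, z up, the work surface at z = 0. Lengths are in m, angles in rad, forces in N, time in s.
With the tool pointing down it reaches from about 0.4 to 0.85 m from the base axis. Payload 10.4 kg.
Tool frame: the origin (TCP) lies on the front face of the gripper's body, between the roots of the fingers; the fingertips stand 70 mm ahead of it and the grasp point (between the pads) lies 51 mm ahead of it (grasp_offset is the distance from the TCP to the grasp point, in m); z points along the fingers, y is the direction in which the jaws open and shut (so a half turn about z gives the same grasp; the last joint's range is limited). The gripper opens to 87 mm and grips with 3 to 60 N. Pads are 19 mm wide; open, the fingers measure 117 mm over their backs; the gripper's body (75 mm by 190 mm) begins 51 mm behind the grasp point.
Start: joints at [-1.235, 0.332, -0.065, 1.46, 0.022, 1.35, -0.088], TCP at [0.219, 0.585, 0.292] pointing down, gripper open.
Joint ranges: [-2.6, 2.6], [-0.5, 2.12], [-1.47, 1.34], [0.16, 2.42], [-1.27, 4.41], [0.06, 2.06], [-2.6, 2.6]. Speed limits (rad/s): [2.22, 2.22, 2.79, 2.79, 3.14, 3.14, 3.14].

## Interface

Orientations are given as a unit quaternion [x, y, z, w].
In Python, from bench import * gives the robot as it stands. The module is installed in compiled form; this text tells all that it offers.
- The arm moves only by the tool arm_command, never from a script. Its argument "commands" is a list of rows, each a list of 3 entries, a list of its own where there are three numbers: the opening in per cent of the stroke, from 0 (shut) to 100 (fully open), then the shift along the tool's x, y, z in m, then the turn, a rotation vector about the tool's x, y, z in rad. A call has exactly 10 rows; each row is the pose to reach, as a shift and turn from the pose commanded when the call began, along the tool's axes at that moment; what a row does not reach only later rows make up. A row lasts 1/12 s, in which the tool goes at most 41.7 mm and 7.16 degrees, less where a joint would pass 70% of its speed; a pose out of reach is approached as far as the arm can. A call with a gripper value outside its range is refused whole. The fingers move at their own pace and stop on an object; "squeeze" is the grip in N (left out, the last holds). Time passes only in rows, so rows that repeat a pose let the fingers close, or fill a call up. It gives the time, the measured TCP pose, the force and the opening at its end, in the units of the state.
- read_state(): the state, without advancing time (a new reading comes with each control period).
- camera(name): name is "side" or "top" or "wrist"; returns a dict with "pixels" (384x512x3 uint8, red, green, blue), "fx", "fy", "cx", "cy" (pixels), "dist_coeffs" ([k1, k2, p1, p2, k3] as OpenCV has them; the pictures are not rectified), "rvec" (rotation vector, rad) and "tvec" (3), from world to camera coordinates, as OpenCV has them; the wrist camera has in their place "mount" (4x4, takes a point from camera to tool coordinates, whose origin is the TCP and whose axes are the flange's). Camera axes: x right, y down, z forward; pixel columns grow to the right and rows downward; lengths in m; the calibration is good to about 2 mm. A picture is of the moment at which its call begins: read the wrist's pose just before it. There is no depth.
- close_job(): hands the job in, once; it reports no verdict.
The state is a dict: "time": time; "joint_positions": joint angles; "joint_vel": joint speeds; "joint_torque": joint torques, N m; "ee_pos": TCP position; "eef_rot": TCP orientation; "ft_force": force on the tool from outside, world axes, zero at the start; "torque": the same for the moment, N m; "width": finger opening in m.
Only numpy, scipy, OpenCV 4.12 (cv2) and the standard library are available. Lean on these libraries where they do the work, as an engineer would, in place of code of your own. Each camera call takes 0.05 s, during which the arm holds its last target.

## Working session

There is one attempt and no reset: what is moved stays moved. The work goes in short steps, Python scripts to look and compute and a tool call to move; the robot and the scene stay as the last step left them, time stands still between calls to the robot, and variables do not carry over. Pictures are saved under pics/ and viewed, and the job is handed in when it is done.

Besides the shell and the picture viewer there is one more tool, called after "Request:" as name(argument=value, ...), one argument or row to a line, values as JSON. arm_command: Moves the arm, as the interface text tells. Its arguments: {"type":"object","properties":{"commands":{"type":"array","items":{"type":"array"}},"squeeze":{"type":"number"}},"required":["commands"]}

```bash
mkdir -p pics
python3 - <<'E'
from bench import *
import cv2,numpy as np
s=read_state()
for k in s: print(k,np.round(s[k],4))
for n in("side","top","wrist"):
    c=camera(n); cv2.imwrite(f"pics/{n}0.png",c["pixels"][:,:,::-1])
    print(n,{k:np.round(v,4).tolist() for k,v in c.items() if k!="pixels"})
E
```

```text
time 0.0
joint_positions [-1.2346  0.3329 -0.0647  1.461   0.0216  1.3499 -0.0885]
joint_vel [-0.0014 -0.001   0.0015  0.002  -0.0002 -0.0009 -0.0011]
joint_torque [-2.00000e-04 -6.23265e+01  2.43000e-02 -3.89893e+01 -6.14000e-02
  3.99000e-02  1.00000e-04]
ee_pos [0.2194 0.5849 0.2915]
eef_rot [ 1.784e-01  9.840e-01 -7.000e-04 -1.000e-04]
ft_force [-0.22   -0.3321 -0.0467]
torque [-0.0245 -0.0046 -0.0215]
width 0.0871
side {'fx': 456.7113, 'fy': 456.7113, 'cx': 256.5862, 'cy': 192.0508, 'dist_coeffs': [-0.0822, 0.0, 0.0, 0.0, 0.0], 'rvec': [0.8742, -2.3152, 1.2729], 'tvec': [0.476, 0.2269, 0.5292]}
top {'fx': 448.6497, 'fy': 448.6497, 'cx': 253.9292, 'cy': 192.7438, 'dist_coeffs': [-0.0103, 0.0, 0.0, 0.0, 0.0], 'rvec': [2.1494, -2.1458, 0.2222], 'tvec': [0.0473, 0.5858, 0.8895]}
wrist {'fx': 338.1583, 'fy': 338.1583, 'cx': 260.3098, 'cy': 186.4458, 'dist_coeffs': [-0.06, 0.0, 0.0, 0.0, 0.0], 'mount': [[0.0016, -0.9554, -0.2952, 0.0818], [1.0, 0.0014, 0.0009, -0.0005], [-0.0005, -0.2952, 0.9554, -0.0916], [0.0, 0.0, 0.0, 1.0]]}
```

View pics/side0.png

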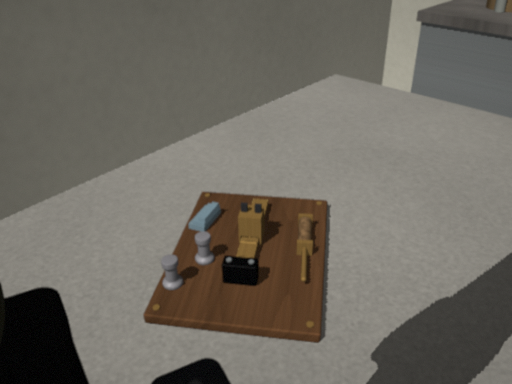

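View pics/top0.png

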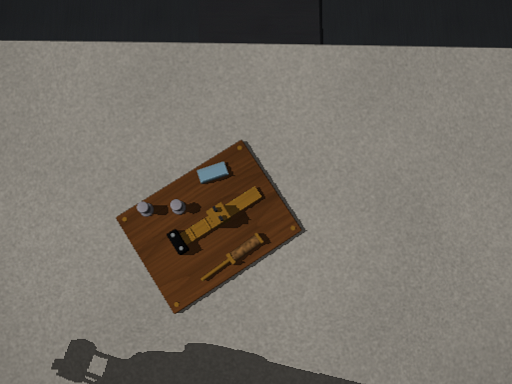

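View pics/wrist0.png

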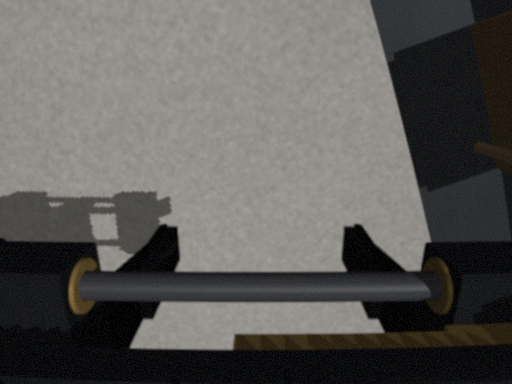

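The side and top views show the board. In the top view its corners are near (241,140), (302,230), (175,313) and (117,218). The slide runs from (260,193) to the stop at (178,241), with the block near (218,212). The wick holders and lens are on the upper left, the burnisher on the lower right. The wrist camera doesn't see the board yet.

```bash
cat > h.py <<'E'
from bench import *
import cv2,numpy as np
def ray(c,uv):
    K=np.array([[c["fx"],0,c["cx"]],[0,c["fy"],c["cy"]],[0,0,1]])
    n=cv2.undistortPoints(np.array(uv,float).reshape(-1,1,2),K,np.array(c["dist_coeffs"]))[:,0]
    R=cv2.Rodrigues(np.array(c["rvec"]))[0]; t=np.array(c["tvec"]).ravel()
    return -R.T@t,(R.T@np.c_[n,np.ones(len(n))].T).T
def plane(c,uv,z):
    o,d=ray(c,uv); return o+d*((z-o[2])/d[:,2])[:,None]
def proj(c,P):
    K=np.array([[c["fx"],0,c["cx"]],[0,c["fy"],c["cy"]],[0,0,1]])
    return cv2.projectPoints(np.array(P,float).reshape(-1,3),np.array(c["rvec"]),np.array(c["tvec"]),K,np.array(c["dist_coeffs"]))[0][:,0]
E
python3 - <<'E'
from h import *
c=camera("top"); im=c["pixels"]; hsv=cv2.cvtColor(im,cv2.COLOR_RGB2HSV)
m=((hsv[...,1]>90)).astype(np.uint8)*255
m=cv2.morphologyEx(m,cv2.MORPH_CLOSE,np.ones((9,9)))
k=max(cv2.findContours(m,0,2)[0],key=cv2.contourArea)
r=cv2.minAreaRect(k); b=cv2.boxPoints(r); print(b)
W=plane(c,b,.018); print(W.round(4)); print(np.linalg.norm(W-np.roll(W,1,0),axis=1))
big=cv2.resize(im[125:320,105:310],None,fx=3,fy=3,interpolation=2)
cv2.imwrite("pics/topcrop.png",big[:,:,::-1])
s=camera("side"); cv2.imwrite("pics/sidecrop.png",cv2.resize(s["pixels"][185:340,140:340],None,fx=3.8,fy=3.8,interpolation=2)[:,:,::-1])
E
```

```text
[[111.947334 219.3274  ]
 [239.57472  135.28009 ]
 [301.82037  229.80127 ]
 [174.19298  313.84857 ]]
[[ 0.5325  0.3486  0.018 ]
 [ 0.72    0.0788  0.018 ]
 [ 0.5111 -0.0553  0.018 ]
 [ 0.3375  0.2117  0.018 ]]
[0.23824886 0.32852008 0.24823398 0.31847133]
```

View pics/topcrop.png

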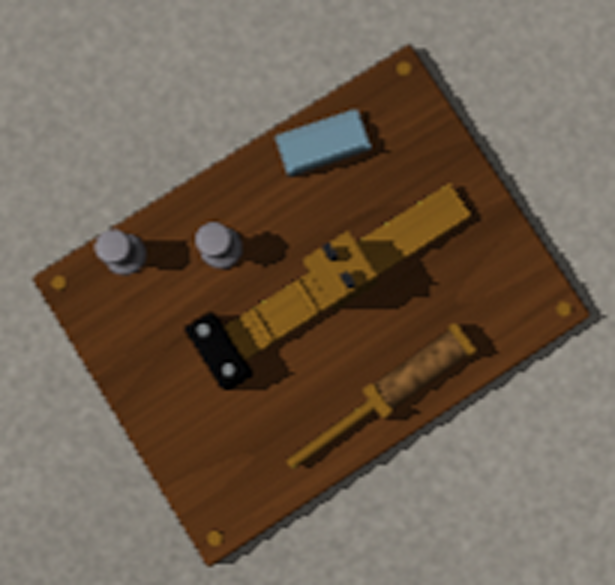

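View pics/sidecrop.png

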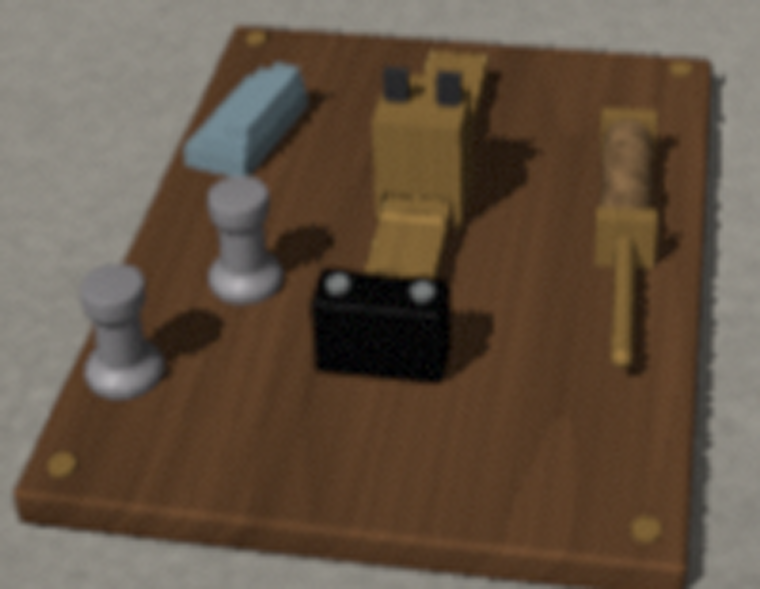

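The crops confirm this. The block's rear top edge runs about (352,233)–(377,272) in the top crop, the slide's open end is at (450–472,187–212), and the stop is at (218,350). The automatic box took in some shadow, so I'll use the corners directly.

Run:
```python
from h import *
c=camera("top"); s=camera("side")
f=lambda a:(np.array(a,float)+.5)/3-.5+np.array([105,125])
g=lambda a:(np.array(a,float)+.5)/3.8-.5+np.array([140,185])
C=plane(c,f([(410,45),(588,315),(210,565),(35,278)]),.018)
print(C.round(4),np.linalg.norm(C-np.roll(C,1,0),axis=1).round(4))
ctr=C.mean(0); v=(C[2]+C[3]-C[0]-C[1]); v/=np.linalg.norm(v); ux=(C[1]+C[2]-C[0]-C[3]);ux/=np.linalg.norm(ux)
print("ctr",ctr,"yaxis",v,np.degrees(np.arctan2(v[1],v[0])),"x-90",np.degrees(np.arctan2(ux[1],ux[0])), v@ux)
y=v[:2]; x=np.array([y[1],-y[0]])
def rep(n,P): 
    for p in P: d=p[:2]-ctr[:2]; print(n,p.round(4),"bx %.4f by %.4f"%(d@x,d@y))
rep("slideend",plane(c,f([(450,187),(472,212)]),.032))
rep("push top edge",plane(c,f([(352,233),(377,272)]),.072))
rep("lead top edge side cam",plane(s,g([(375,118),(466,125)]),.072))
rep("stop top corners -y",plane(c,f([(216,314),(251,378)]),.054))
rep("stop top corners +y side",plane(s,g([(318,293),(446,300)]),.054))
C2=plane(s,g([(237,27),(710,62),(684,570),(18,492)]),.018); rep("side corners",C2)
rep("lens",plane(c,f([(323,141)]),.042)); rep("wick",plane(c,f([(215,240),(117,247)]),.046))
rep("burn",plane(c,f([(460,330),(475,352),(292,462),(378,400)]),.036))
```

```text
[[ 0.71    0.0749  0.018 ]
 [ 0.5114 -0.0529  0.018 ]
 [ 0.3392  0.2108  0.018 ]
 [ 0.5368  0.3396  0.018 ]] [0.3163 0.2361 0.3149 0.2359]
ctr [0.52434431 0.14308934 0.018     ] yaxis [-0.54708316  0.83707826  0.        ] 123.16713483071719 x-90 -147.07188457619404 0.004171663526915059
slideend [0.6012 0.0461 0.032 ] bx 0.0113 by -0.1232
slideend [0.5832 0.0305 0.032 ] bx -0.0123 by -0.1265
push top edge [0.5618 0.114  0.072 ] bx 0.0154 by -0.0448
push top edge [0.5353 0.0969 0.072 ] bx -0.0161 by -0.0447
lead top edge side cam [0.5447 0.1461 0.072 ] bx 0.0187 by -0.0086
lead top edge side cam [0.5132 0.1256 0.072 ] bx -0.0189 by -0.0086
stop top corners -y [0.5084 0.2065 0.054 ] bx 0.0213 by 0.0618
stop top corners -y [0.4651 0.1817 0.054 ] bx -0.0284 by 0.0647
stop top corners +y side [0.5005 0.224  0.054 ] bx 0.0243 by 0.0808
stop top corners +y side [0.4618 0.1957 0.054 ] bx -0.0236 by 0.0782
side corners [0.7073 0.0795 0.018 ] bx 0.1184 by -0.1533
side corners [ 0.5087 -0.0483  0.018 ] bx -0.1178 by -0.1517
side corners [0.3377 0.2154 0.018 ] bx -0.1167 by 0.1626
side corners [0.5355 0.3425 0.018 ] bx 0.1184 by 0.1608
lens [0.632  0.1362 0.042 ] bx 0.0863 by -0.0646
wick [0.5604 0.2097 0.046 ] bx 0.0666 by 0.0360
wick [0.5553 0.2769 0.046 ] bx 0.0991 by 0.0951
burn [0.4992 0.0394 0.036 ] bx -0.0778 by -0.0730
burn [0.4839 0.0291 0.036 ] bx -0.0963 by -0.0733
burn [0.4089 0.1545 0.036 ] bx -0.0903 by 0.0727
burn [0.4509 0.0962 0.036 ] bx -0.0872 by 0.0009
```

Each view gives consistent sizes: block width 32–37 mm, its length 36 mm, slide end at -125 mm, and the side view shifted about 4 mm along y. The block's rear face is at board y ≈ -45 mm, and the middle line points at 123.1°. I'll approach high with the fingers shut, turning 0.634 rad so that tool x lies along board +y.

Request:
arm_command(
  commands=[
    [0,[-0.031,-0.022,0],[0,0,0.063]],
    [0,[-0.062,-0.043,0],[0,0,0.127]],
    [0,[-0.092,-0.065,0],[0,0,0.19]],
    [0,[-0.123,-0.086,0],[0,0,0.254]],
    [0,[-0.154,-0.108,0],[0,0,0.317]],
    [0,[-0.185,-0.13,0],[0,0,0.38]],
    [0,[-0.216,-0.151,0],[0,0,0.444]],
    [0,[-0.246,-0.173,0],[0,0,0.507]],
    [0,[-0.277,-0.194,0],[0,0,0.571]],
    [0,[-0.308,-0.216,0],[0,0,0.634]],
  ],
  squeeze=10,
)

```text
time: 1.18
ee_pos: [0.4327, 0.2732, 0.2925]
eef_rot: [0.478, 0.879, 0.0, 0.0]
ft_force: [0.9, 0.6, 0.8]
width: 0.0279
```

```bash
cat > st.py <<'E'
from h import *
from scipy.spatial.transform import Rotation as Ro
import sys
s=read_state(); R=Ro.from_quat(s["eef_rot"]).as_matrix(); p=np.array(s["ee_pos"])
c0=np.array([.52434,.14309]); a=np.radians(123.1); y=np.array([np.cos(a),np.sin(a)]); x=np.array([y[1],-y[0]])
d=p[:2]-c0
print("t",s["time"],"p",p.round(4),"bx %.4f by %.4f"%(d@x,d@y),"xang",np.degrees(np.arctan2(R[1,0],R[0,0])).round(2),"z",R[:,2].round(4),"F",np.round(s["ft_force"],2),"w",s["width"])
F=np.array(s["ft_force"])[:2];print("F along by %.2f bx %.2f"%(F@y,F@x))
if len(sys.argv)>1:
    t=np.array([*(c0+y*float(sys.argv[1])),float(sys.argv[2])]); print("shift",(R.T@(t-p)).round(4),"turn",np.radians(np.degrees(np.arctan2(R[1,0],R[0,0]))-123.1).round(4))
E
python3 st.py -0.09 0.2
```

```text
t 1.1833 p [0.4327 0.2732 0.2925] bx -0.0057 by 0.1591 xang 122.95 z [ 4.e-04  7.e-04 -1.e+00] F [0.89 0.59 0.77] w 0.027870568199826976
F along by 0.01 bx 1.07
shift [-0.2491  0.0063  0.0924] turn -0.0026
```

Request:
arm_command(
  commands=[
    [0,[-0.03,0.001,0],[0,0,0]],
    [0,[-0.06,0.002,0],[0,0,0]],
    [0,[-0.09,0.003,0],[0,0,0]],
    [0,[-0.12,0.004,0],[0,0,0]],
    [0,[-0.15,0.005,0.01],[0,0,0]],
    [0,[-0.18,0.006,0.03],[0,0,0]],
    [0,[-0.21,0.006,0.05],[0,0,0]],
    [0,[-0.235,0.006,0.07],[0,0,0]],
    [0,[-0.249,0.006,0.085],[0,0,0]],
    [0,[-0.249,0.006,0.092],[0,0,0]],
  ],
)

```text
time: 2.02
ee_pos: [0.5734, 0.0657, 0.1981]
eef_rot: [0.478, 0.878, -0.001, -0.0]
ft_force: [-0.4, -0.7, 0.3]
width: 0.0007
```

```bash
python3 st.py -0.09 0.116
python3 - <<'E'
from h import *
for n,(a,b,w,h) in {"top":(105,125,205,195),"side":(140,160,200,155)}.items():
    c=camera(n); cv2.imwrite(f"pics/{n}1.png",cv2.resize(c["pixels"][b:b+h,a:a+w],None,fx=3,fy=3,interpolation=2)[:,:,::-1])
E
```

```text
t 2.0167 p [0.5734 0.0657 0.1981] bx -0.0011 by -0.0916 xang 122.85 z [-0.0019 -0.0024 -1.    ] F [-0.43 -0.65  0.29] w 0.0006962473188402247
F along by -0.32 bx -0.71
shift [0.0017 0.0014 0.0821] turn -0.0043
```

View pics/side1.png

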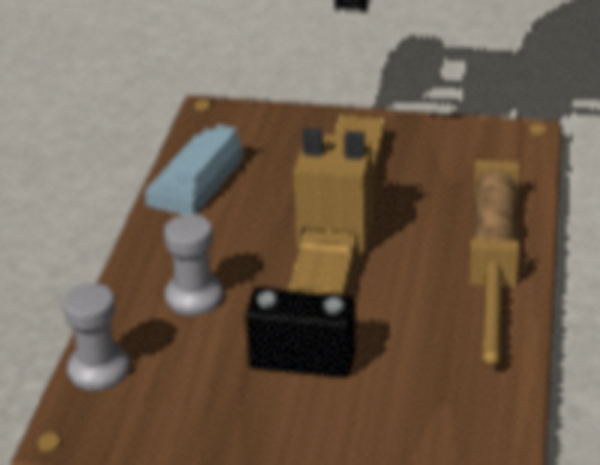

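View pics/top1.png

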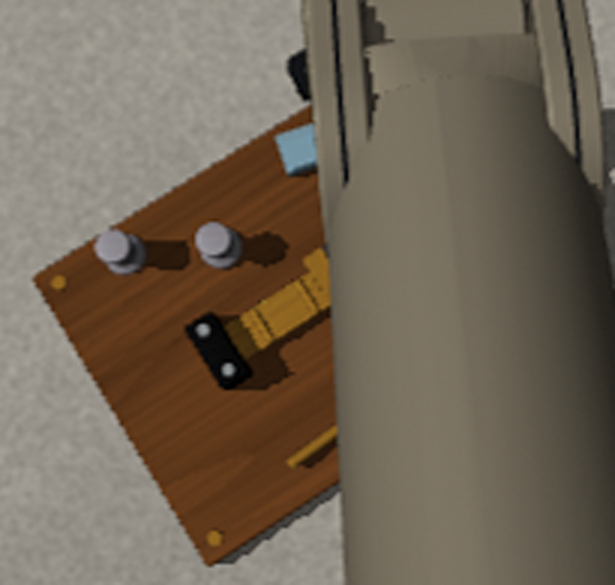

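The side view shows the fingertips at (350,3), above and behind the block on its middle line. The top view is partly blocked by the arm, and nothing has moved. Descending.

Request:
arm_command(
  commands=[
    [0,[0,0.001,0.015],[0,0,0]],
    [0,[0,0.001,0.03],[0,0,0]],
    [0,[0,0.001,0.045],[0,0,0]],
    [0,[0,0.001,0.06],[0,0,0]],
    [0,[0,0.001,0.07],[0,0,0]],
    [0,[0,0.001,0.077],[0,0,0]],
    [0,[0,0.001,0.081],[0,0,0]],
    [0,[0,0.001,0.081],[0,0,0]],
    [0,[0,0.001,0.081],[0,0,0]],
    [0,[0,0.001,0.081],[0,0,0]],
  ],
)

```text
time: 2.95
ee_pos: [0.5743, 0.0703, 0.1201]
eef_rot: [0.476, 0.879, 0.0, 0.0]
ft_force: [0.0, 0.0, -0.3]
width: 0.0006
```

```bash
python3 st.py -0.06 0.116
python3 - <<'E'
from h import *
for n,(a,b,w,h) in {"side":(140,160,200,155)}.items():
    c=camera(n); cv2.imwrite(f"pics/{n}2.png",cv2.resize(c["pixels"][b:b+h,a:a+w],None,fx=3,fy=3,interpolation=2)[:,:,::-1])
c=camera("wrist"); cv2.imwrite("pics/wrist2.png",c["pixels"][:,:,::-1])
E
```

```text
t 2.95 p [0.5743 0.0703 0.1201] bx 0.0021 by -0.0883 xang 123.12 z [ 1.2e-03  5.0e-04 -1.0e+00] F [ 0.01  0.04 -0.27] w 0.0006277559252887779
F along by 0.03 bx 0.02
shift [ 0.0283 -0.0021  0.0041] turn 0.0004
```

View pics/side2.png

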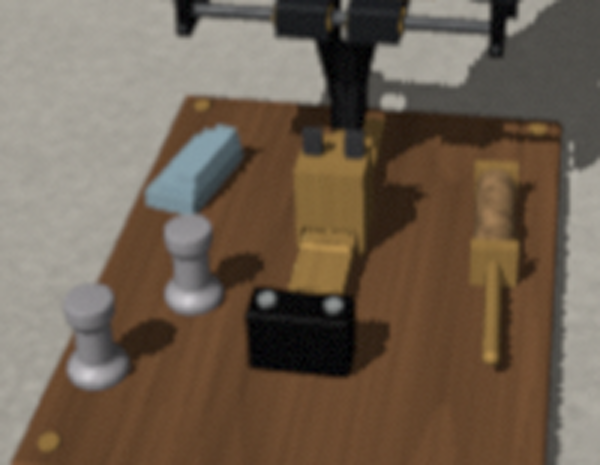

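View pics/wrist2.png

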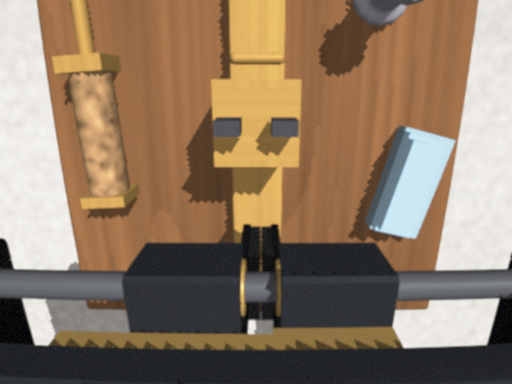

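The wrist view shows the fingers at (261,235) lined up with the block at (256,122), within about 2 mm, with the lens and burnisher well clear to either side. Starting the push.

Request:
arm_command(
  commands=[
    [0,[0.006,-0.002,0.003],[0,0,0]],
    [0,[0.012,-0.002,0.004],[0,0,0]],
    [0,[0.018,-0.002,0.004],[0,0,0]],
    [0,[0.023,-0.002,0.004],[0,0,0]],
    [0,[0.028,-0.002,0.004],[0,0,0]],
    [0,[0.033,-0.002,0.004],[0,0,0]],
    [0,[0.038,-0.002,0.004],[0,0,0]],
    [0,[0.043,-0.002,0.004],[0,0,0]],
    [0,[0.046,-0.002,0.004],[0,0,0]],
    [0,[0.048,-0.002,0.004],[0,0,0]],
  ],
)

```text
time: 3.88
ee_pos: [0.547, 0.1077, 0.1154]
eef_rot: [0.477, 0.879, -0.0, 0.002]
ft_force: [6.6, -5.8, -5.4]
width: 0.0006
```

```bash
python3 st.py 0.01 0.116
python3 - <<'E'
from h import *
c=camera("wrist"); cv2.imwrite("pics/wrist3.png",c["pixels"][:,:,::-1])
E
```

```text
t 3.8833 p [0.547  0.1077 0.1154] bx -0.0003 by -0.0420 xang 123.03 z [ 0.0029 -0.0019 -1.    ] F [ 6.64 -5.82 -5.35] w 0.0006200924593586769
F along by -8.49 bx 2.38
shift [ 0.052   0.0003 -0.0007] turn -0.0011
```

View pics/wrist3.png

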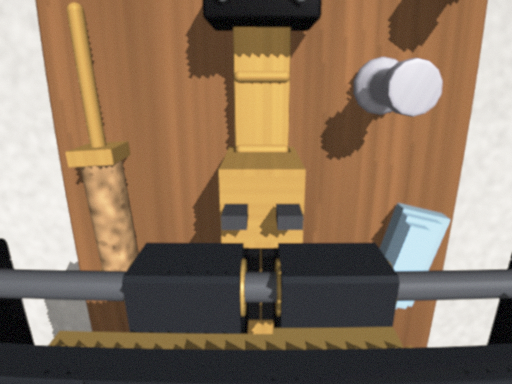

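The fingers touch the rear face with the block at about (262,205), centred. A push force of 8.5 N fits a ridge. Continuing.

Request:
arm_command(
  commands=[
    [0,[0.004,0,0],[0,0,0]],
    [0,[0.008,0,0],[0,0,0]],
    [0,[0.012,0,0],[0,0,0]],
    [0,[0.016,0,0],[0,0,0]],
    [0,[0.02,0,0],[0,0,0]],
    [0,[0.024,0,0],[0,0,0]],
    [0,[0.028,0,0],[0,0,0]],
    [0,[0.032,0,0],[0,0,0]],
    [0,[0.036,0,0],[0,0,0]],
    [0,[0.04,0,0],[0,0,0]],
  ],
)

```text
time: 4.77
ee_pos: [0.5239, 0.1433, 0.1153]
eef_rot: [0.476, 0.879, 0.0, -0.0]
ft_force: [0.5, -0.5, 1.4]
width: 0.0003
```

```bash
python3 st.py 0.018 0.116
python3 - <<'E'
from h import *
c=camera("wrist"); cv2.imwrite("pics/wrist4.png",c["pixels"][:,:,::-1])
E
```

```text
t 4.7667 p [0.5239 0.1433 0.1153] bx -0.0003 by 0.0004 xang 123.13 z [ 0.e+00  3.e-04 -1.e+00] F [ 0.46 -0.5   1.42] w 0.00032373279091688436
F along by -0.67 bx 0.12
shift [ 0.0176  0.0003 -0.0007] turn 0.0006
```

View pics/wrist4.png

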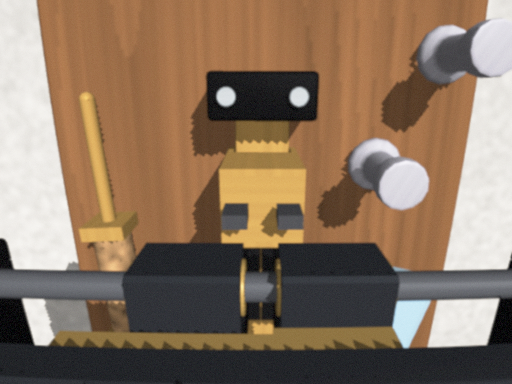

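Past the first click. The block is at (262,205), just short of the stop at (262,95), and the wick holders are clear. Now a slower push.

Request:
arm_command(
  commands=[
    [0,[0.002,0,0],[0,0,0]],
    [0,[0.004,0,0],[0,0,0]],
    [0,[0.006,0,0],[0,0,0]],
    [0,[0.008,0,0],[0,0,0]],
    [0,[0.01,0,0],[0,0,0]],
    [0,[0.011,0,0],[0,0,0]],
    [0,[0.012,0,0],[0,0,0]],
    [0,[0.013,0,0],[0,0,0]],
    [0,[0.014,0,0],[0,0,0]],
    [0,[0.014,0,0],[0,0,0]],
  ],
)

```text
time: 5.65
ee_pos: [0.5169, 0.1537, 0.1152]
eef_rot: [0.477, 0.879, -0.0, 0.001]
ft_force: [2.7, -2.1, -1.8]
width: 0.0005
```

```bash
python3 st.py 0.018 0.116
python3 - <<'E'
from h import *
c=camera("wrist"); cv2.imwrite("pics/wrist5.png",c["pixels"][:,:,::-1])
E
```

```text
t 5.65 p [0.5169 0.1537 0.1152] bx -0.0004 by 0.0129 xang 123.06 z [ 8.e-04 -6.e-04 -1.e+00] F [ 2.68 -2.15 -1.82] w 0.0005175353957456188
F along by -3.26 bx 1.07
shift [ 0.0051  0.0004 -0.0008] turn -0.0008
```

View pics/wrist5.png

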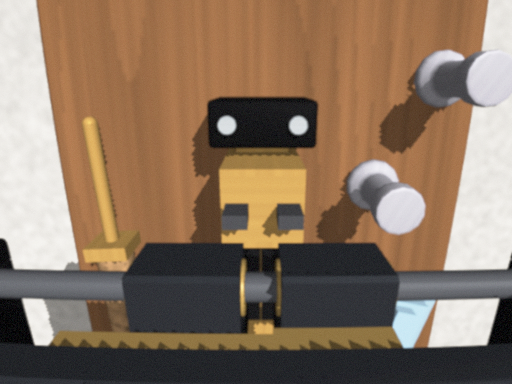

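A thin strip of slide still shows between the stop (row 147) and the block (row 152), with 3.3 N against the last ridge. Pushing 6 mm more in small steps.

Request:
arm_command(
  commands=[
    [0,[0.001,0,0],[0,0,0]],
    [0,[0.002,0,0],[0,0,0]],
    [0,[0.003,0,0],[0,0,0]],
    [0,[0.004,0,0],[0,0,0]],
    [0,[0.005,0,0],[0,0,0]],
    [0,[0.006,0,0],[0,0,0]],
    [0,[0.006,0,0],[0,0,0]],
    [0,[0.006,0,0],[0,0,0]],
    [0,[0.006,0,0],[0,0,0]],
    [0,[0.006,0,0],[0,0,0]],
  ],
)

```text
time: 6.53
ee_pos: [0.514, 0.158, 0.1153]
eef_rot: [0.477, 0.879, -0.0, 0.001]
ft_force: [5.8, -5.9, -1.8]
width: 0.0003
```

```bash
python3 st.py 0.018 0.116
python3 - <<'E'
from h import *
c=camera("wrist"); cv2.imwrite("pics/wrist6.png",c["pixels"][:,:,::-1])
E
```

```text
t 6.5333 p [0.514  0.158  0.1153] bx -0.0005 by 0.0182 xang 123.04 z [ 0.0015 -0.0015 -1.    ] F [ 5.83 -5.94 -1.84] w 0.00033808828901265946
F along by -8.16 bx 1.64
shift [-0.0002  0.0005 -0.0007] turn -0.001
```

View pics/wrist6.png

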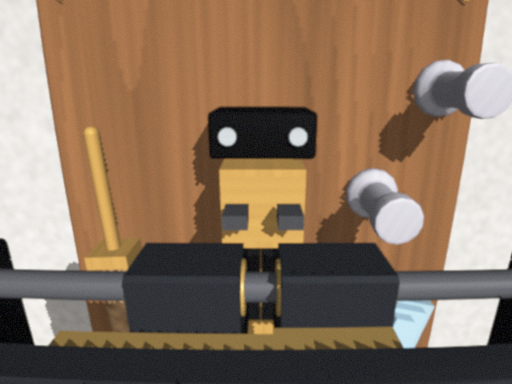

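The gap now looks closed (stop edge at row 157), but 8 N could be either the last ridge or the stop. Pushing 4 mm more; force well above ridge level would mean the stop.

Request:
arm_command(
  commands=[
    [0,[0.0005,0,0],[0,0,0]],
    [0,[0.001,0,0],[0,0,0]],
    [0,[0.0015,0,0],[0,0,0]],
    [0,[0.002,0,0],[0,0,0]],
    [0,[0.0025,0,0],[0,0,0]],
    [0,[0.003,0,0],[0,0,0]],
    [0,[0.0035,0,0],[0,0,0]],
    [0,[0.004,0,0],[0,0,0]],
    [0,[0.004,0,0],[0,0,0]],
    [0,[0.004,0,0],[0,0,0]],
  ],
)

```text
time: 7.42
ee_pos: [0.5137, 0.1583, 0.1154]
eef_rot: [0.478, 0.878, -0.001, 0.003]
ft_force: [14.8, -15.4, -7.7]
width: 0.0004
```

```bash
python3 st.py 0.018 0.116
```

```text
t 7.4167 p [0.5137 0.1583 0.1154] bx -0.0006 by 0.0186 xang 122.88 z [ 0.0049 -0.0044 -1.    ] F [ 14.82 -15.38  -7.74] w 0.00044713996986923043
F along by -20.98 bx 4.01
shift [-0.0006  0.0006 -0.0006] turn -0.0039
```

With 21 N and almost no movement, the block is against the stop. Drawing straight back, then up.

Request:
arm_command(
  commands=[
    [0,[-0.003,0,0],[0,0,0]],
    [0,[-0.008,0,0],[0,0,0]],
    [0,[-0.015,0,0],[0,0,0]],
    [0,[-0.025,0,0],[0,0,0]],
    [0,[-0.035,0,0],[0,0,0]],
    [0,[-0.045,0,0],[0,0,0]],
    [0,[-0.05,0,-0.015],[0,0,0]],
    [0,[-0.05,0,-0.04],[0,0,0]],
    [0,[-0.05,0,-0.07],[0,0,0]],
    [0,[-0.05,0,-0.1],[0,0,0]],
  ],
)

```text
time: 8.25
ee_pos: [0.5384, 0.1198, 0.2161]
eef_rot: [0.477, 0.879, -0.0, -0.0]
ft_force: [0.7, 1.6, 0.0]
width: 0.0003
```

Request:
arm_command(
  commands=[
    [0,[-0.02,0,-0.02],[0,0,0]],
    [0,[-0.04,0,-0.04],[0,0,0]],
    [0,[-0.06,0,-0.05],[0,0,0]],
    [0,[-0.08,0,-0.05],[0,0,0]],
    [0,[-0.09,0,-0.05],[0,0,0]],
    [0,[-0.09,0,-0.05],[0,0,0]],
    [0,[-0.09,0,-0.05],[0,0,0]],
    [0,[-0.09,0,-0.05],[0,0,0]],
    [0,[-0.09,0,-0.05],[0,0,0]],
    [0,[-0.09,0,-0.05],[0,0,0]],
  ],
)

```text
time: 9.08
ee_pos: [0.5871, 0.0467, 0.265]
eef_rot: [0.476, 0.88, 0.0, -0.0]
ft_force: [0.8, 0.8, 0.6]
width: 0.0007
```

```bash
python3 st.py
python3 - <<'E'
from h import *
c=camera("side"); a,b,w,h=140,160,200,155
cv2.imwrite("pics/side7.png",cv2.resize(c["pixels"][b:b+h,a:a+w],None,fx=3,fy=3,interpolation=2)[:,:,::-1])
c=camera("wrist"); cv2.imwrite("pics/wrist7.png",c["pixels"][:,:,::-1])
E
```

```text
t 9.0833 p [0.5871 0.0467 0.265 ] bx -0.0001 by -0.1150 xang 123.21 z [-5.e-04  4.e-04 -1.e+00] F [0.78 0.83 0.59] w 0.0007456365474314486
F along by 0.27 bx 1.10
```

View pics/side7.png

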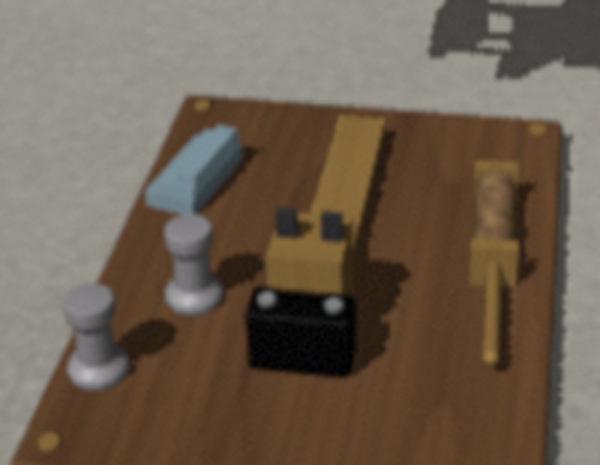

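View pics/wrist7.png

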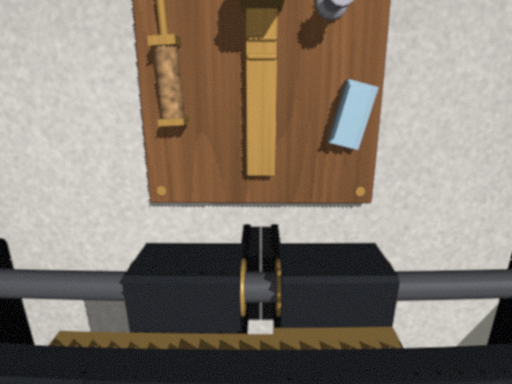

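The side view shows the block against the stop: its front face runs straight down behind the stop at row 290. The lens, wick holders and burnisher are at the same pixels as before. One numeric check, then I hand in.

Run:
```python
from h import *
s=camera("side")
f=lambda a:(np.array(a,float)+.5)/3-.5+np.array([140,160])
im=s["pixels"][:,:,::-1]; a=im[235:262,225:262]
cv2.imwrite("pics/z.png",cv2.resize(a,None,fx=16,fy=16,interpolation=2))
c0=np.array([.52434,.14309]);t=np.radians(123.1);y=np.array([np.cos(t),np.sin(t)])
for row in(253,256,259,262,265):
    print(row,((plane(s,f([(308,row)]),.072)[0,:2]-c0)@y).round(4))
print(im[235:262,242].tolist())
```

```text
253 0.0598
256 0.062
259 0.0642
262 0.0665
265 0.0686
[[25, 49, 63], [31, 55, 71], [40, 75, 97], [53, 96, 123], [56, 103, 132], [57, 105, 134], [60, 106, 135], [56, 104, 133], [57, 104, 133], [56, 103, 132], [56, 102, 130], [57, 100, 128], [52, 94, 122], [51, 92, 119], [52, 93, 119], [51, 92, 118], [50, 91, 117], [50, 91, 117], [50, 91, 118], [50, 92, 117], [48, 89, 114], [40, 75, 98], [27, 49, 65], [11, 18, 24], [8, 9, 10], [12, 11, 11], [10, 9, 11]]
```

View pics/z.png

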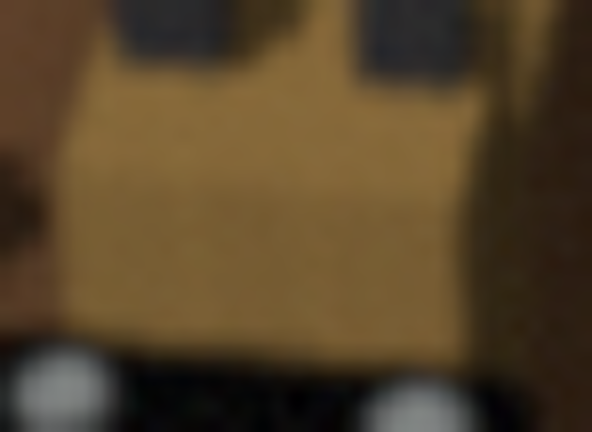

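```bash
python3 -c "
from bench import *
print(close_job())"
```

```text
the job is handed in; nothing more can be done
None
```

I pushed the brass sight block with shut fingertips along its slide, past the first click position and on until it met the black iron end stop. I then drew the arm straight back and up, and handed the job in at about 9 s; no verdict was reported.

**Block home:**
- At the end of the push the force rose to 21 N while the tool moved only about 0.4 mm. Passing a ridge should take only 5 to 7 N, so I took this as the stop.
- After I withdrew, the side view showed the block still against the stop.
- Its front edge had moved about 73 mm since the start, which puts its starting travel at about 17 mm, within the stated 0 to 20 mm.

**Other things:** In the side view, the lens, both wick holders and the burnisher were where they had been before the push. I compared them only by eye. The fingers stayed shut and touched only the rear face, and the arm was clear with force readings back near zero.

**Disagreement:** The side camera put the board about 4 mm farther along +y than the top camera did. In the side view the block's front edge came out at 64 mm, against about 58 mm for the stop face (its measured rear edge less its 22 mm depth). Because of that, I trusted the contact force over absolute position for the final fit.

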